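# Push a seized tin through the strongbox flap

## Task

The round blue tin has been seized and has to go into the strongbox. With the fingertips, push it along the ledge without picking it up or tipping it over, through the yellow swing flap until it drops inside, then draw back so that the flap swings shut behind it. Leave the cowbell, bird whistle, spinning top and lantern where they stand.

Things in the scene. Friction and masses are not known exactly. Their poses are not given: they have to be found in the camera images.
- tin_center (a point): Centre (half-way up) of the round tin: an upright closed cylinder 64 mm in diameter and 30 mm tall, blue side, bright steel lid rim, white disc on top; loose, 0.12 to 0.26 kg, standing on the ledge. z axis up; its yaw means nothing.
- doorway (a point): Middle of the strongbox doorway, on the ledge's surface (z = 0.085), in the outer face of the box's front wall. Its x axis points level straight in through the doorway, y to the left of someone facing it. Doorway 110 mm wide (y -55 to 55), 62 mm high; the lintel above is 6 mm thick in x and 6 mm tall. The level ledge runs from x = -200 to x = 22 mm, 320 mm wide (y -160 to 160), 85 mm above the table.
- strongbox: Fixed green steel strongbox with a pine loading ledge before it; origin on the table 85 mm straight below the doorway point, same axes. Box 200 mm wide (y -100 to 100), x 0 to 160, 153 mm tall (68 mm above the ledge), flat clear roof, walls 6 mm.
- box_inside (a point): Middle of the box's cork floor, 88 mm in from the doorway point and 82 mm below it. The ledge ends 22 mm inside the doorway with a sheer drop to this floor: a tin pushed until its centre is past that edge tips over it and falls in. It may lie any way up.
- flap (a joint): Yellow flap in the doorway: plate 104 mm wide, 55 tall, 3 thick (doorway x 0 to 3 when shut), 0.12 kg, hinged along its top edge 61 mm above the ledge, lower edge 6 mm above the ledge. Angle in rad: 0 hanging shut, grows as the lower edge swings inward, to 1.5; never outward. Opens to a light push (about 1 N), also by the tin; falls shut by its own weight.
- cowbell: Copper cowbell standing mouth down, 72 mm in diameter, 91 mm tall with its loop; origin at the centre of its underside. Stands on the table. Leave alone.
- bird_whistle: Ochre glazed clay bird whistle, about 92 mm long (beak towards its +x), 50 mm wide, 67 mm tall; origin on its underside near the middle. Stands on the table. Leave alone.
- spinning_top: Wooden spinning top with red stripes standing upside down on its flat crown, steel point up, 56 mm in diameter, 72 mm tall; origin at the centre of its underside. Stands on the table. Leave alone.
- lantern: Pierced tin lantern, 100 mm in diameter, 198 mm tall with its loop; origin at the centre of its underside. Stands on the table. Leave alone.

How it is judged:
By the outcome, as a careful person would: the job done as asked, in the order asked, and still so for the second after the job is handed in, with the robot touching nothing.
It also fails if it takes over 48 s, if anything falls off the work surface, if the arm or the gripper's body presses on something with over 40 N, if the wrist force passes 120 N, or if a joint passes its speed limit or range.

## Robot

A 6-joint arm with a two-finger parallel gripper is mounted at the origin on the work surface. World frame = base frame: x ahead of the robot, y to its left, z up, the work surface at z = 0. Lengths are in mm, angles in degrees, forces in N, time in s.
With the tool pointing down it reaches from about 350 to 725 mm from the base axis. Payload 4.3 kg.
Tool frame: the origin (TCP) lies at the very end of the fingers, on their centre line; the grasp point (between the pads) lies ctrl.grasp_offset behind it (ctrl.grasp_offset is the distance from the TCP to the grasp point, in mm); x points along the fingers, y is the direction in which the jaws open and shut, and the axes are right-handed (so a half turn about x gives the same grasp; the last joint's range is limited). The gripper opens to 85 mm and grips with 20 to 120 N. Pads are 22 mm wide; open, the fingers measure 114 mm over their backs; the gripper's body (76 mm by 85 mm) begins 54 mm behind the grasp point. The pads swing forward as they close: fully open they stand 13 mm farther back than shut.
Start: joints at [63.18, 21.618, 4.641, 73.018, 0, 83.68], TCP at [201.382, 538.621, 231.329] pointing down, gripper open.
Joint ranges: [-156.06, 156.06], [-48.1, 94.91], [-58.44, 69.94], [-101.28, 121.22], [-78.64, 73.56], [-180, 180]. Speed limits (degrees/s): [147.25, 147.25, 180, 180, 180, 180].

## Interface

Orientations are given as a 3x3 rotation matrix whose columns are the frame's x, y, z axes.
In Python, from plant import ctrl gives the robot as it stands.
- The arm moves only by the tool carry_out, never from a script. Its argument "steps" is a list of rows, each an object with "xyz": the shift along the tool's x, y, z in cm, a list of three; "rotation": the turn, a rotation vector about the tool's x, y, z in rad, a list of three. In form: [{"xyz": [tx, ty, tz], "rotation": [wx, wy, wz]}, ...]. A call has 1 to 10 rows; each row is the pose to reach, as a shift and turn from the pose measured when the call began, along the tool's axes at that moment; what a row does not reach only later rows make up. A row lasts 1/12 s, in which the tool goes at most 41.7 mm and 7.16 degrees, less where a joint would pass 70% of its speed; a pose out of reach is approached as far as the arm can. A call with a gripper value outside its range is refused whole. "fingers" is the finger opening in cm, from 0 to 8.54, set as the call begins (left out, the last holds). The fingers move at their own pace and stop on an object; "grip_force" is the grip in N (left out, the last holds). Time passes only in rows, so rows that repeat a pose let the fingers close. It gives the time, the measured TCP pose, the force and the opening at its end, in the units of the state.
- ctrl.get_obs(): the state, without advancing time (a new reading comes with each control period).
- ctrl.read_camera(name): name is "side" or "top"; returns the picture (400x640x3 uint8, red, green, blue); there is no depth.
- ctrl.calibration(name): a dict with "fx", "fy", "cx", "cy" (pixels), "xyz" and "attitude" of the camera in the world. Camera axes: x right, y up, looking along -z (the intrinsics and any distortion apply to the point x, -y, -z); pixel columns grow to the right and rows downward; lengths in mm; the calibration is good to about 2 mm. A picture is of the moment at which its call begins. calibration takes no time and is no camera call.
- ctrl.finish_job(): hands the job in, once; it reports no verdict.
The state is a dict: "time": time; "joint_pos": joint angles; "qd": joint speeds; "joint_torque": joint torques, N m; "tool_pos": TCP position; "eef_rot": TCP orientation; "ft_force": force on the tool from outside, world axes, zero at the start; "moment": the same for the moment, N m; "width": opening from 0.0 (shut) to 1.0 (fully open).
Only numpy, scipy, OpenCV 4.12 (cv2) and the standard library are available. Lean on these libraries where they do the work, as an engineer would, in place of code of your own. Each camera call takes 0.05 s, during which the arm holds its last target.

## Working session

There is one attempt and no reset: what is moved stays moved. The work goes in short steps, Python scripts to look and compute and a tool call to move; the robot and the scene stay as the last step left them, time stands still between calls to the robot, and variables do not carry over. Pictures are saved under pics/ and viewed, and the job is handed in when it is done.

Besides the shell and the picture viewer there is one more tool, called after "Request:" as name(argument=value, ...) on one line, values as JSON. carry_out: Moves the arm, as the interface text tells. Its arguments: {"type":"object","properties":{"steps":{"type":"array"},"fingers":{"type":"number"},"grip_force":{"type":"number"}},"required":["steps"]}

```bash
ls; mkdir -p pics; python3 - <<'E'
from plant import ctrl
import cv2
for n in("side","top"):
    im=ctrl.read_camera(n); cv2.imwrite(f"pics/{n}0.png",im[:,:,::-1]); print(n,ctrl.calibration(n))
print(ctrl.get_obs(), ctrl.grasp_offset)
E
```

```text
pics
side {'fx': 415.85414826553045, 'fy': 415.85414826553045, 'cx': 315.97853713817295, 'cy': 197.1886332263705, 'xyz': array([ 296.03816947, -933.94955742,  803.70158842]), 'attitude': array([[ 0.93917272,  0.21460969, -0.26813668],
       [-0.34300091,  0.5464064 , -0.76406179],
       [-0.01746347,  0.80955712,  0.58678131]])}
top {'fx': 520.9130787944384, 'fy': 520.9130787944384, 'cx': 320.9027902172068, 'cy': 199.2148597844121, 'xyz': array([ 384.25387609,  -63.50152843, 1386.77645795]), 'attitude': array([[-0.02220991,  0.98501927, -0.17100808],
       [-0.9997402 , -0.02100552,  0.00884927],
       [ 0.00512458,  0.1711602 ,  0.98522988]])}
{'time': 0.1, 'joint_pos': array([ 6.31798747e+01,  2.16567013e+01,  4.57061353e+00,  7.30172675e+01,
       -6.63645769e-04,  8.36804524e+01]), 'qd': array([ 0.02169511, -0.14164351,  0.07075135, -0.01718907, -0.02123295,
       -0.06960089]), 'joint_torque': array([ 8.89697112e-04, -4.64692640e+01,  2.70583624e+01,  1.21005188e-02,
       -3.14494873e-04,  6.82551317e-06]), 'tool_pos': array([201.10770784, 538.06571735, 230.46452842]), 'eef_rot': array([[-8.03562011e-04,  3.50216094e-01,  9.36668587e-01],
       [-1.61506656e-03,  9.36667213e-01, -3.50216966e-01],
       [-9.99998373e-01, -1.79420316e-03, -1.87047888e-04]]), 'ft_force': array([-0.2683674 , -0.75600038, -0.76722476]), 'moment': array([-0.04199758, -0.01538133,  0.0466642 ]), 'width': 1.0011591797004864} 18.700000000000003
```

View pics/side0.png

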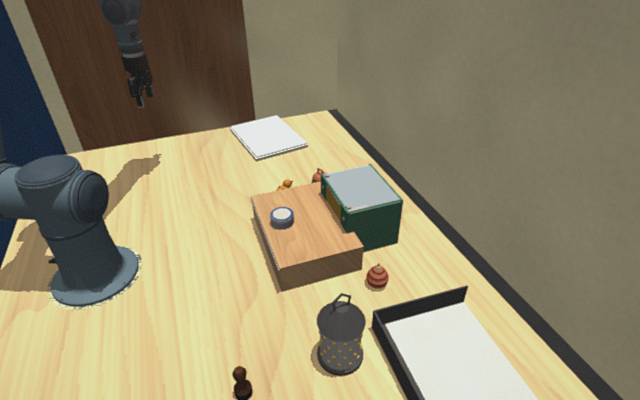

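View pics/top0.png

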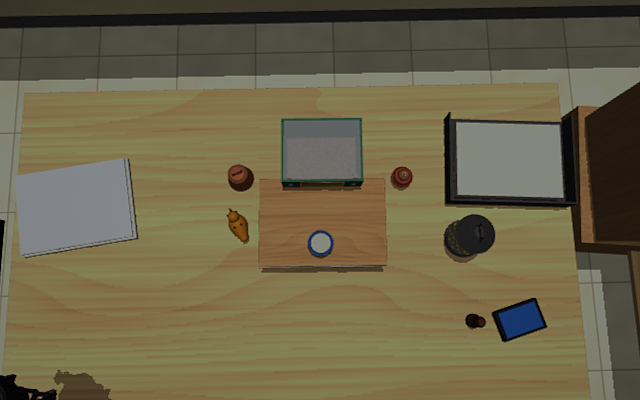

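The side view shows the tin at (282,216), the ledge and the green box. In the top view the tin is at (320,243), the ledge spans columns 260–387 and rows 180–268, and the box roof spans columns 281–363 and rows 118–183. I'll zoom in and measure.

```bash
cat > h.py <<'E'
import numpy as np, cv2
from plant import ctrl
def back(n,u,v,z):
    c=ctrl.calibration(n);R=np.array(c['attitude']);p=np.array(c['xyz'])
    d=R@np.array([(u-c['cx'])/c['fx'],-(v-c['cy'])/c['fy'],-1.]);return p+d*(z-p[2])/d[2]
def proj(n,P):
    c=ctrl.calibration(n);R=np.array(c['attitude']);q=R.T@(np.array(P,float)-c['xyz'])
    return np.array([c['cx']+c['fx']*q[0]/-q[2],c['cy']-c['fy']*q[1]/-q[2]])
E
python3 - <<'E'
from h import *
t=cv2.imread('pics/top0.png');s=cv2.imread('pics/side0.png')
cv2.imwrite('pics/tz.png',cv2.resize(t[110:280,245:400],None,fx=3.5,fy=3.5,interpolation=cv2.INTER_CUBIC))
cv2.imwrite('pics/sz.png',cv2.resize(s[155:295,240:410],None,fx=4,fy=4,interpolation=cv2.INTER_CUBIC))
for n,im,box in(('top',t,(215,275,290,350)),('side',s,(195,235,262,300))):
    r0,r1,c0,c1=box;a=im[r0:r1,c0:c1].astype(int)
    hsv=cv2.cvtColor(im[r0:r1,c0:c1],cv2.COLOR_BGR2HSV)
    m=((hsv[...,0]>95)&(hsv[...,0]<135)&(hsv[...,1]>90)).astype(np.uint8)
    w=((hsv[...,1]<60)&(hsv[...,2]>110)).astype(np.uint8)
    for k,mm,z in(('blue',m,100),('white',w,115)):
        ys,xs=np.nonzero(mm); print(n,k,len(xs),xs.min()+c0,xs.max()+c0,ys.min()+r0,ys.max()+r0,xs.mean()+c0,ys.mean()+r0,back(n,xs.mean()+c0,ys.mean()+r0,z).round(1))
for u,v in((260,180),(387,180),(387,266),(260,266)):print('ledge',back('top',u,v,85).round(1))
for u,v in((281,118),(363,118),(363,183),(281,183)):print('roof',back('top',u,v,153).round(1))
E
```

```text
top blue 186 308 332 231 255 320.0 243.88172043010752 [495.7 -70.3 100. ]
top white 313 311 349 233 266 321.3130990415335 244.03194888178913 [493.9 -73.5 115. ]
side blue 38 271 292 208 220 282.9736842105263 215.57894736842104 [504.6 -64.9 100. ]
side white 227 262 293 207 234 279.8942731277533 214.46696035242292 [493.8 -75.9 115. ]
ledge [663.3  79.   85. ]
ledge [ 656.4 -245.1   85. ]
ledge [ 438.4 -235.5   85. ]
ledge [445.4  79.5  85. ]
roof [804.1  19.4 153. ]
roof [ 799.9 -183.2  153. ]
roof [ 636.  -177.2  153. ]
roof [640.2  20.9 153. ]
```

View pics/tz.png

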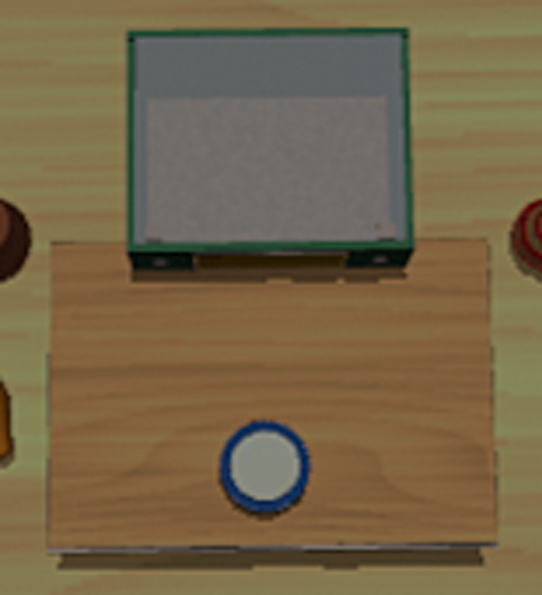

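View pics/sz.png

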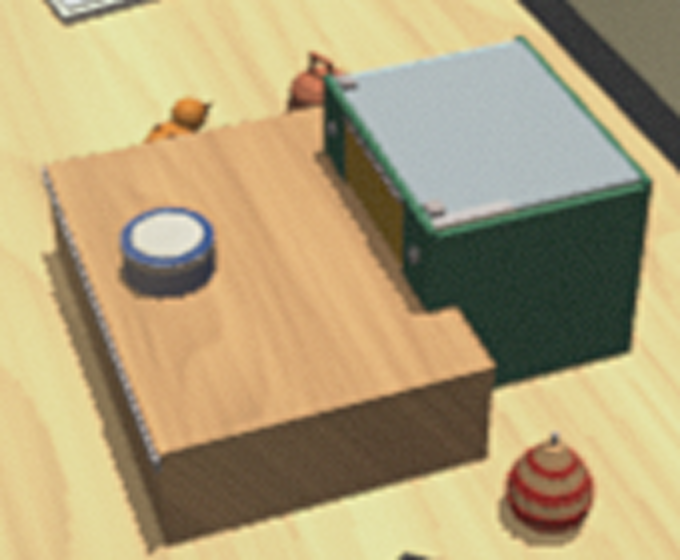

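```bash
python3 - <<'E'
from h import *
from scipy.optimize import least_squares
f=lambda k,X,Y,s:None
T=[((-200,160,85),48,549),((-200,-160,85),497,545),((22,-160,85),488,240),((22,160,85),52,241),((160,100,153),128,30),((160,-100,153),408,29),((0,-100,153),412,247),((0,100,153),128,250)]
S=[((-200,160,85),45,168),((-200,-160,85),157,457),((22,-160,85),493,367),((0,-100,153),435,232),((0,100,153),328,80),((160,100,153),521,40),((160,-100,153),648,185)]
obs=[('top',P,245+X/3.5-.4,110+Y/3.5-.4) for P,X,Y in T]+[('side',P,240+X/4-.4,155+Y/4-.4) for P,X,Y in S]
def res(p,names,full=True):
    c,s=np.cos(p[2]),np.sin(p[2]);r=[]
    for n,P,u,v in obs:
        if n in names:r+=list(proj(n,(p[0]+c*P[0]-s*P[1],p[1]+s*P[0]+c*P[1],P[2]))-[u,v])
    return np.array(r)
for names in(('top',),('side',),('top','side')):
    o=least_squares(res,[645,-80,0],args=(names,),x_scale=[1,1,.01],loss='soft_l1');print(names,o.x[:2],np.degrees(o.x[2]));print(o.fun.reshape(-1,2).round(1).tolist() if len(names)==2 else '')
    p=o.x
    # tin: white disc ellipse
for n,fn,(X,Y),k,(u0,v0) in(('top','',(265,466),3.5,(245,110)),('side','',(168,237),4,(240,155))):
    w=back(n,u0+X/k-.4,v0+Y/k-.4,115)
    c,s=np.cos(p[2]),np.sin(p[2]);d=w[:2]-p[:2]
    print(n,w.round(1),'in door',c*d[0]+s*d[1],-s*d[0]+c*d[1])
E
```

```text
('top',) [642.65048097 -78.00878921] -0.7992868703298608

('side',) [643.38856531 -82.27384376] -0.6823567422783827

('top', 'side') [643.05661562 -78.94510716] -0.7312313006995736
[[0.0, -0.3], [0.7, -0.4], [0.6, -0.6], [-0.1, 0.1], [-0.0, -0.3], [0.9, -0.6], [1.3, 0.5], [-0.2, 0.3], [-0.8, -1.5], [-0.8, -0.7], [0.2, -0.3], [-1.9, 0.4], [-1.9, -1.5], [0.1, -1.8], [1.2, -1.1]]
top [497.1 -71.1 115. ] in door -146.00181904277935 5.9916890213417116
side [498.8 -75.  115. ] in door -144.27620060561344 2.1468788122567806
```

Both views agree to about 4 mm. The doorway is at about (643,-79.5) with yaw -0.75°, and the tin sits at (-145,+4) in the doorway frame. The plan is to cradle the tin between two fingertips about 30 mm apart. I'll tilt the tool 25° so the tips reach through under the lintel.

```bash
cat >> h.py <<'E'
from scipy.spatial.transform import Rotation as Ro
D=np.array([643,-79.5,85.]);Y=np.radians(-.75)
B=np.array([[np.cos(Y),-np.sin(Y),0],[np.sin(Y),np.cos(Y),0],[0,0,1]])
def plan(xyz_door,tilt):
    o=ctrl.get_obs();R0=np.array(o['eef_rot']);p=np.array(o['tool_pos'])
    t=np.radians(tilt);Rt=B@np.array([[np.sin(t),0,np.cos(t)],[0,1,0],[-np.cos(t),0,np.sin(t)]])
    P=D+B@np.array(xyz_door,float)
    print('xyz cm',(R0.T@(P-p)/10).round(2),'rot',Ro.from_matrix(R0.T@Rt).as_rotvec().round(3))
def st():
    o=ctrl.get_obs();R=np.array(o['eef_rot']);print('t',o['time'],'door',(B.T@(o['tool_pos']-D)).round(1),'ft',(B.T@o['ft_force']).round(2),'w',round(o['width'],3),'tilt',np.degrees(np.arctan2(R[0,0],-R[2,0])).round(1),'j',np.round(o['joint_pos'],1))
E
python3 -c "
from h import *
print(np.linalg.det(B@np.array([[0,0,1],[0,1,0],[-1,0,0]])))
plan((-210,4,125),25);plan((-210,4,125),0)"
```

```text
1.0
xyz cm [  2.13 -49.09  43.12] rot [-0.339 -0.432  0.077]
xyz cm [  2.13 -49.09  43.12] rot [-0.345 -0.     0.002]
```

Request:
carry_out(steps=[{"xyz": [0.2,-4,3.5],"rotation": [-0.05,-0.06,0.01]},{"xyz": [0.4,-8,7],"rotation": [-0.1,-0.12,0.02]},{"xyz": [0.6,-11,9.7],"rotation": [-0.15,-0.19,0.03]},{"xyz": [0.8,-14,12.3],"rotation": [-0.2,-0.25,0.04]},{"xyz": [1,-17,15],"rotation": [-0.25,-0.32,0.05]},{"xyz": [1.2,-20,17.6],"rotation": [-0.3,-0.38,0.07]},{"xyz": [1.2,-23,20.2],"rotation": [-0.339,-0.432,0.077]},{"xyz": [1.2,-26,22.8],"rotation": [-0.339,-0.432,0.077]},{"xyz": [1.2,-29,25.5],"rotation": [-0.339,-0.432,0.077]},{"xyz": [1.2,-32,28.1],"rotation": [-0.339,-0.432,0.077]}], fingers=3.0)

```text
time: 0.93
tool_pos: [347.2, 149.5, 218.5]
eef_rot: [[0.423, 0.011, 0.906], [-0.005, 1.0, -0.01], [-0.906, -0.0, 0.423]]
ft_force: [1.2, -0.1, 0.4]
width: 0.353
```

```bash
python3 -c "
from h import *
st();plan((-210,4,125),25)"
```

```text
t 0.9333 door [-298.8  225.1  133.5] ft [ 1.25 -0.12  0.37] w 0.353 tilt 25.0 j [ 21.1 -20.8 -46.2  41.3  -9.   19.8]
xyz cm [  4.5  -22.13   7.64] rot [ 0.002 -0.    -0.001]
```

Request:
carry_out(steps=[{"xyz": [0.7,-3.5,1.2],"rotation": [0,0,0]},{"xyz": [1.4,-7,2.4],"rotation": [0,0,0]},{"xyz": [2.1,-10.5,3.6],"rotation": [0,0,0]},{"xyz": [2.8,-14,4.8],"rotation": [0,0,0]},{"xyz": [3.5,-17.5,6],"rotation": [0,0,0]},{"xyz": [4.2,-20.5,7.1],"rotation": [0,0,0]},{"xyz": [4.5,-22.1,7.6],"rotation": [0,0,0]},{"xyz": [4.5,-22.1,7.6],"rotation": [0,0,0]},{"xyz": [4.5,-22.1,7.6],"rotation": [0,0,0]}])

```text
time: 1.68
tool_pos: [432.2, -72.9, 209.2]
eef_rot: [[0.421, 0.013, 0.907], [-0.005, 1.0, -0.012], [-0.907, 0.001, 0.421]]
ft_force: [-0.2, 0.2, 0.0]
width: 0.351
```

```bash
python3 -c "
from h import *
st();plan((-215,4,11),25)
for n in('top','side'):
    im=ctrl.read_camera(n)[:,:,::-1]
    a=im[110:280,230:410] if n=='top' else im[140:295,220:410]
    cv2.imwrite(f'pics/{n}1.png',cv2.resize(a,None,fx=3.5,fy=3.5,interpolation=cv2.INTER_CUBIC))
"
```

```text
t 1.6833 door [-210.9    3.9  124.2] ft [-0.23  0.19  0.02] w 0.351 tilt 24.9 j [-25.1 -14.  -43.4  37.8  10.1 -22.3]
xyz cm [10.09  0.   -5.14] rot [-0.    -0.002 -0.001]
```

View pics/top1.png

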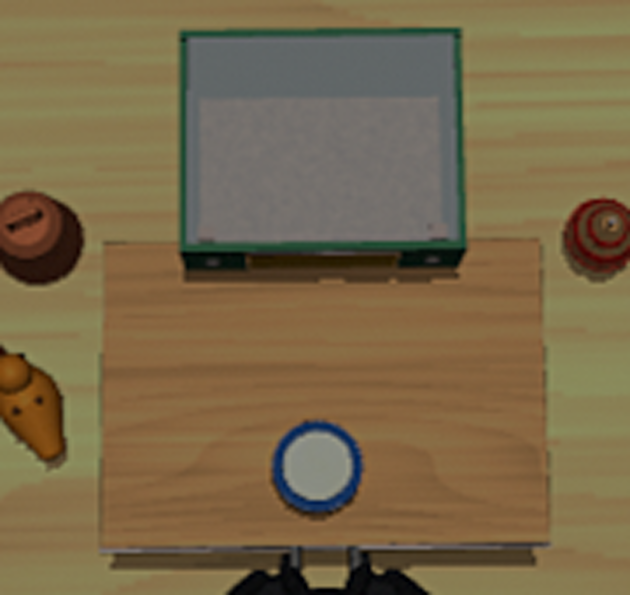

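View pics/side1.png

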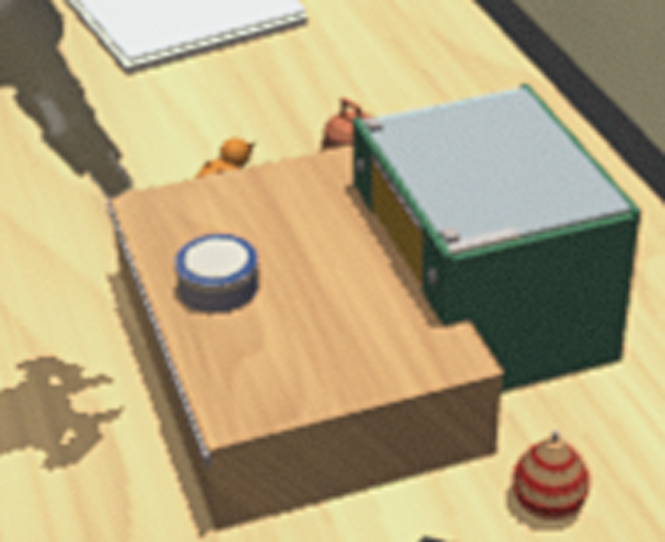

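The top view shows the two fingertips at columns 295 and 355, in line with the tin at (318,467), and the side view shows them clear of the ledge. Next I'll lower them behind the tin.

Request:
carry_out(steps=[{"xyz": [2.5,0.1,-1.3],"rotation": [0,0,0]},{"xyz": [5,0.1,-2.6],"rotation": [0,0,0]},{"xyz": [7.5,0.1,-3.9],"rotation": [0,0,0]},{"xyz": [9.5,0.1,-4.9],"rotation": [0,0,0]},{"xyz": [10.4,0.1,-5.3],"rotation": [0,0,0]},{"xyz": [10.4,0.1,-5.3],"rotation": [0,0,0]},{"xyz": [10.4,0.1,-5.3],"rotation": [0,0,0]}])

```text
time: 2.37
tool_pos: [426.6, -68.4, 92.0]
eef_rot: [[0.42, 0.007, 0.908], [-0.001, 1.0, -0.007], [-0.908, 0.002, 0.42]]
ft_force: [-0.2, 0.6, 0.0]
width: 0.349
```

```bash
python3 -c "
from h import *
st();plan((-180,5,8),25)
for n in('top','side'):
    im=ctrl.read_camera(n)[:,:,::-1]
    a=im[110:280,230:410] if n=='top' else im[140:295,220:410]
    cv2.imwrite(f'pics/{n}2.png',cv2.resize(a,None,fx=3.5,fy=3.5,interpolation=cv2.INTER_CUBIC))
"
```

```text
t 2.3667 door [-216.5    8.2    7. ] ft [-0.25  0.59  0.05] w 0.349 tilt 24.8 j [-25.   -6.2 -57.4  16.   10.1 -22.5]
xyz cm [ 1.44 -0.34  3.35] rot [ 0.004 -0.003 -0.004]
```

View pics/top2.png

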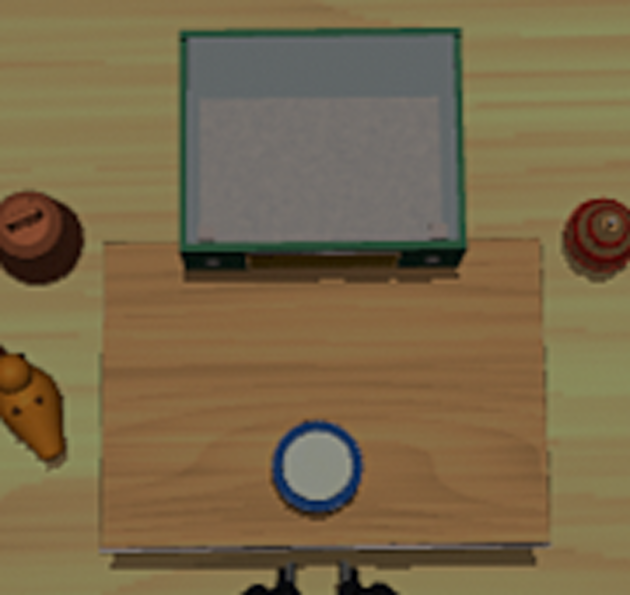

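View pics/side2.png

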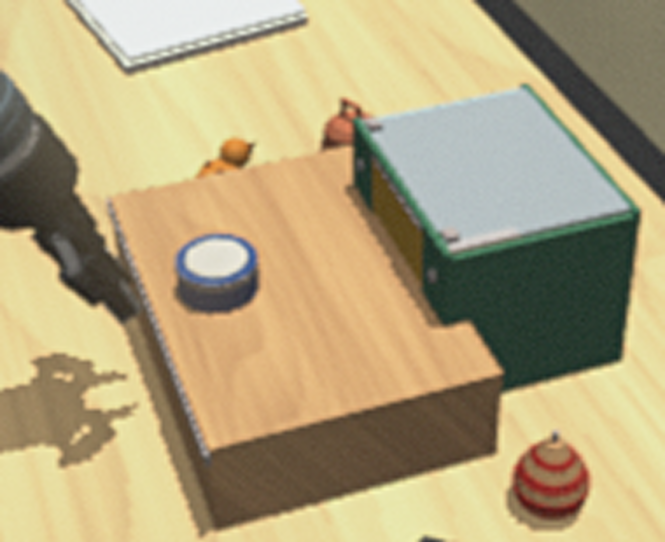

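The tips are at columns 288 and 345 (midpoint 316), with the tin at 318, so they are aligned. Joint 3 is close to its limit here, but moving forward relieves that. I'll raise the tips 2 mm and advance gently.

Request:
carry_out(steps=[{"xyz": [-0.15,-0.1,0.1],"rotation": [0,0,0]},{"xyz": [0.0,-0.1,0.45],"rotation": [0,0,0]},{"xyz": [0.2,-0.2,0.9],"rotation": [0,0,0]},{"xyz": [0.4,-0.2,1.35],"rotation": [0,0,0]},{"xyz": [0.6,-0.2,1.8],"rotation": [0,0,0]},{"xyz": [0.85,-0.2,2.25],"rotation": [0,0,0]},{"xyz": [1.05,-0.2,2.7],"rotation": [0,0,0]},{"xyz": [1.25,-0.2,3.15],"rotation": [0,0,0]},{"xyz": [1.45,-0.2,3.6],"rotation": [0,0,0]}])

```text
time: 3.22
tool_pos: [467.2, -71.8, 95.4]
eef_rot: [[0.422, 0.008, 0.907], [-0.003, 1.0, -0.008], [-0.907, 0.001, 0.422]]
ft_force: [-0.7, 0.5, 0.9]
width: 0.352
```

```bash
python3 -c "
from h import *
st();plan((-140,5,8),25)
for n in('top','side'):
    im=ctrl.read_camera(n)[:,:,::-1]
    a=im[110:280,230:410] if n=='top' else im[140:295,220:410]
    cv2.imwrite(f'pics/{n}3.png',cv2.resize(a,None,fx=3.5,fy=3.5,interpolation=cv2.INTER_CUBIC))
"
```

```text
t 3.2167 door [-175.9    5.4   10.4] ft [-0.71  0.53  0.91] w 0.352 tilt 25.0 j [-22.5  -1.6 -52.8  15.5   9.2 -20.2]
xyz cm [ 1.73 -0.06  3.15] rot [ 0.004 -0.001 -0.003]
```

View pics/top3.png

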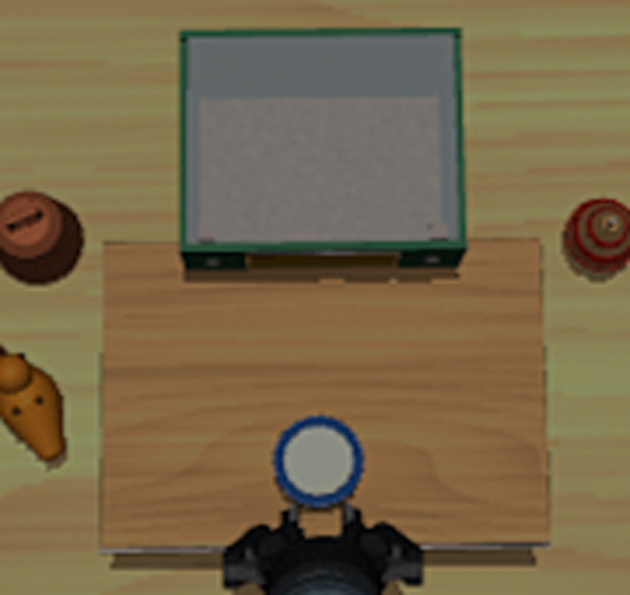

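View pics/side3.png

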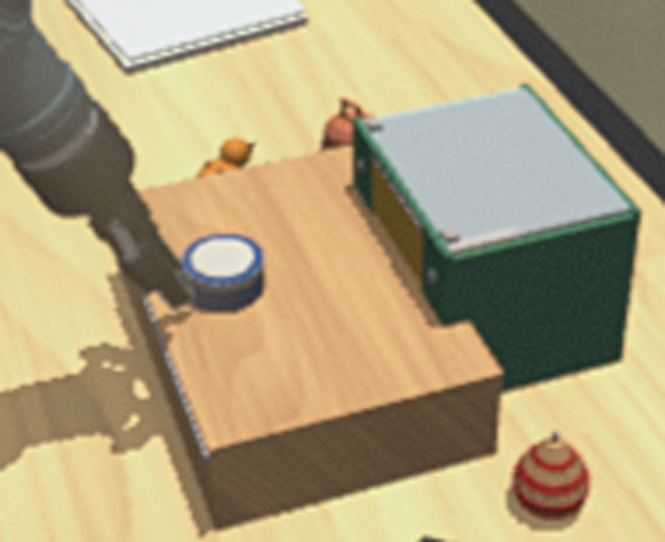

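The tips have made even contact at both sides (columns 292 and 348, tin at 318), and the tin is upright and has moved about 2 mm. I'll keep pushing smoothly and drift slightly to the right.

Request:
carry_out(steps=[{"xyz": [0.25,0,0.45],"rotation": [0,0,0]},{"xyz": [0.5,0,1.0],"rotation": [0,0,0]},{"xyz": [0.8,-0.05,1.6],"rotation": [0,0,0]},{"xyz": [1.1,-0.1,2.25],"rotation": [0,0,0]},{"xyz": [1.4,-0.1,2.9],"rotation": [0,0,0]},{"xyz": [1.7,-0.15,3.55],"rotation": [0,0,0]},{"xyz": [2.0,-0.15,4.2],"rotation": [0,0,0]},{"xyz": [2.3,-0.2,4.85],"rotation": [0,0,0]},{"xyz": [2.6,-0.2,5.5],"rotation": [0,0,0]},{"xyz": [2.8,-0.2,5.95],"rotation": [0,0,0]}])

```text
time: 4.15
tool_pos: [534.8, -74.6, 95.8]
eef_rot: [[0.424, 0.008, 0.906], [-0.003, 1.0, -0.007], [-0.906, 0.0, 0.424]]
ft_force: [-0.5, -0.3, -0.3]
width: 0.355
```

```bash
python3 -c "
from h import *
st();plan((-40,1,9),25)
for n in('top','side'):
    im=ctrl.read_camera(n)[:,:,::-1]
    a=im[110:280,230:410] if n=='top' else im[140:295,220:410]
    cv2.imwrite(f'pics/{n}4.png',cv2.resize(a,None,fx=3.5,fy=3.5,interpolation=cv2.INTER_CUBIC))
"
```

```text
t 4.15 door [-108.3    3.5   10.8] ft [-0.45 -0.29 -0.28] w 0.355 tilt 25.1 j [-19.2   5.8 -45.   15.3   7.9 -17.1]
xyz cm [ 3.05 -0.28  6.11] rot [ 0.005  0.001 -0.002]
```

View pics/top4.png

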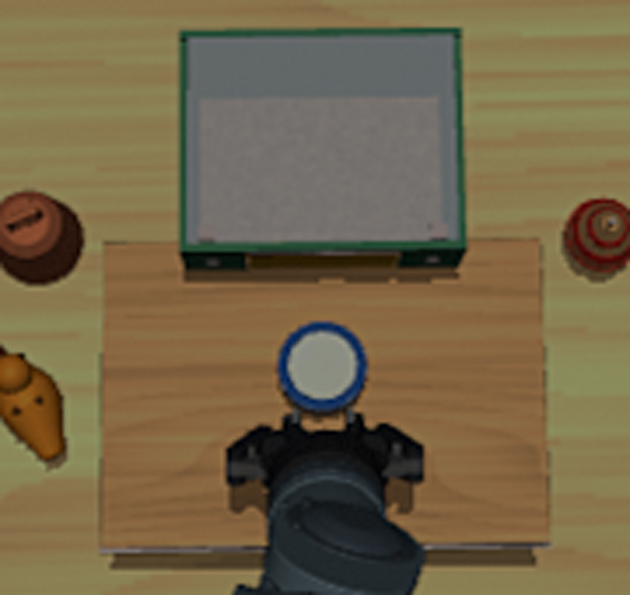

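View pics/side4.png

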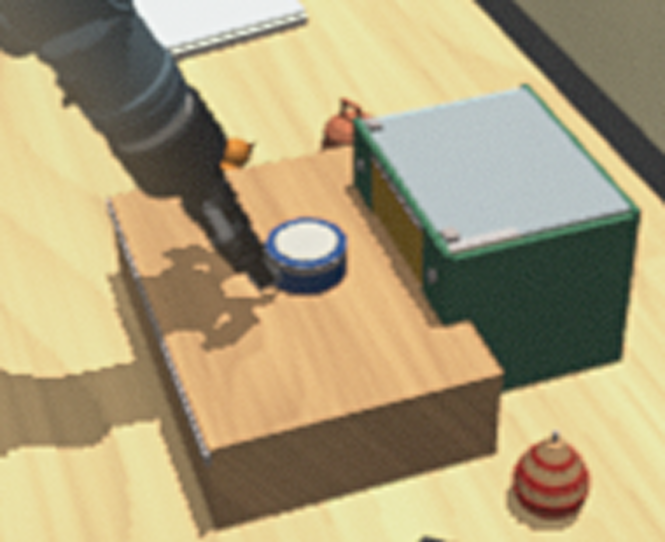

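```bash
python3 -c "
from h import *
for z in(120,135,150,165):
  for X,Yp in((262,428),(385,428),(228,470)):
    w=back('top',230+X/3.5-.4,110+Yp/3.5-.4,z);print(z,(B.T@(w-D)).round(1))
"
```

```text
120 [-119.5   45.    35. ]
120 [-120.3  -40.8   35. ]
120 [-148.6   68.7   35. ]
135 [-121.2   44.6   50. ]
135 [-121.9  -40.2   50. ]
135 [-149.9   68.1   50. ]
150 [-122.8   44.2   65. ]
150 [-123.6  -39.5   65. ]
150 [-151.3   67.4   65. ]
165 [-124.5   43.8   80. ]
165 [-125.2  -38.9   80. ]
165 [-152.6   66.7   80. ]
```

The tin is at (322,367), in line with the flap centre at column 323. The knuckles sit about 14 mm behind the TCP, so the TCP can go to about x = +8 before they reach the wall. I'll keep pushing, now into the flap.

Request:
carry_out(steps=[{"xyz": [0.25,0,0.45],"rotation": [0,0,0]},{"xyz": [0.5,0,1.0],"rotation": [0,0,0]},{"xyz": [0.8,-0.05,1.6],"rotation": [0,0,0]},{"xyz": [1.1,-0.1,2.25],"rotation": [0,0,0]},{"xyz": [1.4,-0.1,2.9],"rotation": [0,0,0]},{"xyz": [1.7,-0.15,3.55],"rotation": [0,0,0]},{"xyz": [2.0,-0.15,4.2],"rotation": [0,0,0]},{"xyz": [2.3,-0.2,4.85],"rotation": [0,0,0]},{"xyz": [2.6,-0.2,5.5],"rotation": [0,0,0]},{"xyz": [2.8,-0.2,5.95],"rotation": [0,0,0]}])

```text
time: 5.08
tool_pos: [601.8, -77.2, 96.0]
eef_rot: [[0.424, 0.007, 0.905], [-0.003, 1.0, -0.006], [-0.905, -0.0, 0.424]]
ft_force: [-0.7, -0.2, -1.2]
width: 0.35
```

```bash
python3 -c "
from h import *
st();plan((-5,1,10),25)
for n in('top','side'):
    im=ctrl.read_camera(n)[:,:,::-1]
    a=im[110:280,230:410] if n=='top' else im[140:295,220:410]
    cv2.imwrite(f'pics/{n}5.png',cv2.resize(a,None,fx=3.5,fy=3.5,interpolation=cv2.INTER_CUBIC))
"
```

```text
t 5.0833 door [-41.3   1.7  11. ] ft [-0.69 -0.2  -1.18] w 0.35 tilt 25.1 j [-16.9  12.6 -36.5  16.7   6.9 -15. ]
xyz cm [ 1.63 -0.09  3.24] rot [ 0.005  0.002 -0.002]
```

View pics/top5.png

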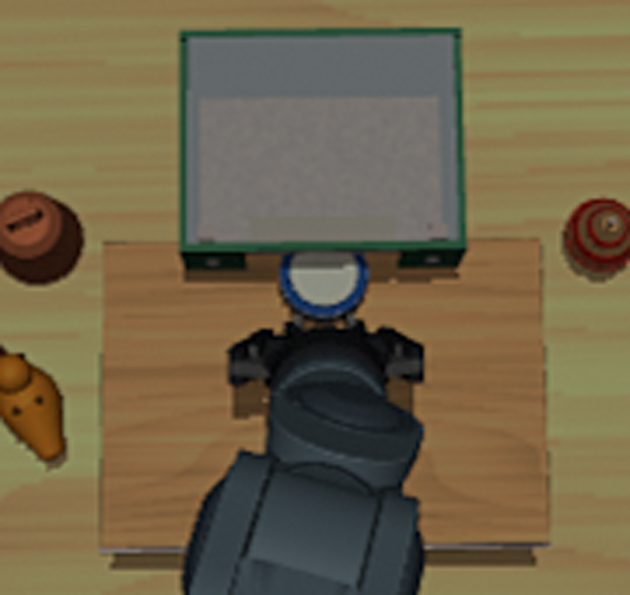

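View pics/side5.png

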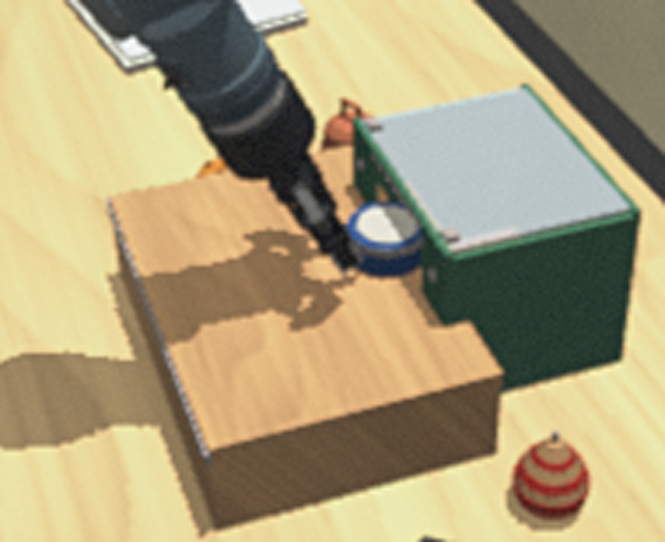

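The tin, at (324,280), is half inside, upright and centred, and the flap is open (seen through the roof). I'll push it on to the edge.

Request:
carry_out(steps=[{"xyz": [0.25,0,0.4],"rotation": [0,0,0]},{"xyz": [0.45,0,0.8],"rotation": [0,0,0]},{"xyz": [0.65,0,1.2],"rotation": [0,0,0]},{"xyz": [0.85,0,1.65],"rotation": [0,0,0]},{"xyz": [1.05,-0.05,2.1],"rotation": [0,0,0]},{"xyz": [1.25,-0.05,2.5],"rotation": [0,0,0]},{"xyz": [1.45,-0.05,2.9],"rotation": [0,0,0]},{"xyz": [1.6,-0.05,3.2],"rotation": [0,0,0]},{"xyz": [1.6,-0.05,3.2],"rotation": [0,0,0]}])

```text
time: 5.93
tool_pos: [639.6, -78.3, 96.3]
eef_rot: [[0.428, 0.007, 0.904], [-0.003, 1.0, -0.006], [-0.904, -0.001, 0.428]]
ft_force: [1.2, 0.3, 0.4]
width: 0.355
```

```bash
python3 -c "
from h import *
st();plan((2,1,10),25);plan((-80,1,14),25)
for n in('top','side'):
    im=ctrl.read_camera(n)[:,:,::-1]
    a=im[110:280,230:410] if n=='top' else im[140:295,220:410]
    cv2.imwrite(f'pics/{n}6.png',cv2.resize(a,None,fx=3.5,fy=3.5,interpolation=cv2.INTER_CUBIC))
"
```

```text
t 5.9333 door [-3.4  1.2 11.3] ft [1.22 0.34 0.36] w 0.355 tilt 25.3 j [-15.8  16.3 -31.5  17.8   6.5 -14. ]
xyz cm [ 0.35 -0.02  0.43] rot [ 0.006  0.005 -0.002]
xyz cm [-3.52  0.03 -6.81] rot [ 0.006  0.005 -0.002]
```

View pics/top6.png

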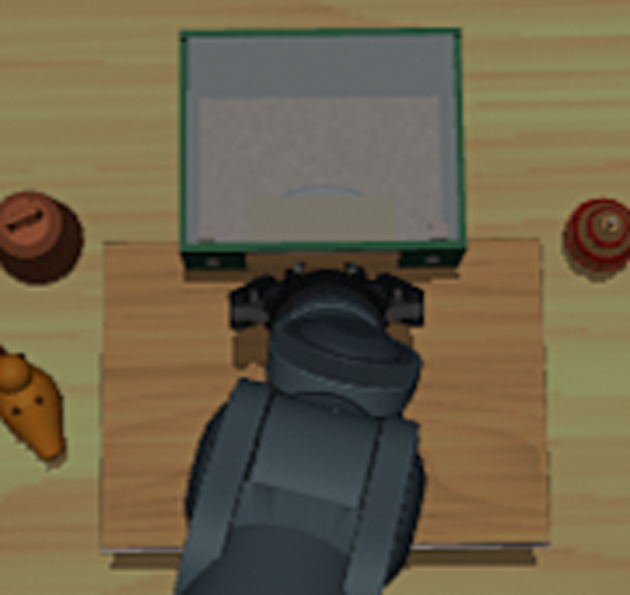

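View pics/side6.png

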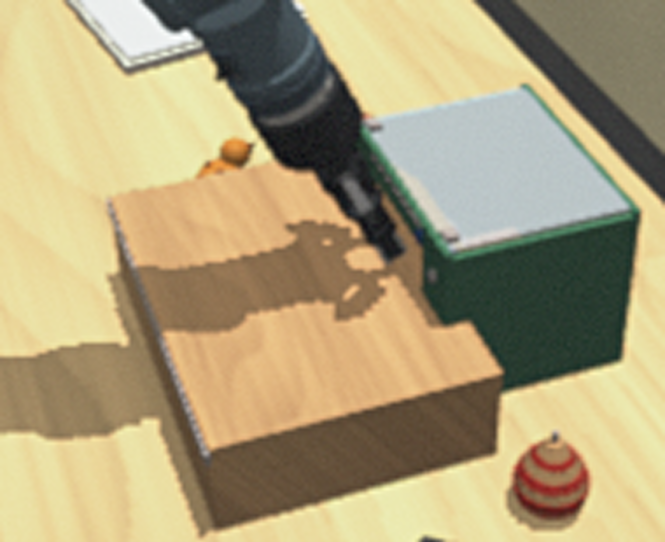

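The tin's front rim shows beyond the flap at row 187, so it is at or past the edge. I'll wait a few rows and look again.

Request:
carry_out(steps=[{"xyz": [0.1,0,0.2],"rotation": [0,0,0]},{"xyz": [0.2,0,0.4],"rotation": [0,0,0]},{"xyz": [0.2,0,0.4],"rotation": [0,0,0]},{"xyz": [0.2,0,0.4],"rotation": [0,0,0]},{"xyz": [0.2,0,0.4],"rotation": [0,0,0]}])

```text
time: 6.45
tool_pos: [643.0, -78.1, 95.7]
eef_rot: [[0.426, 0.007, 0.905], [-0.003, 1.0, -0.006], [-0.905, -0.0, 0.426]]
ft_force: [0.8, -0.9, 0.1]
width: 0.349
```

```bash
python3 -c "
from h import *
st();plan((-80,1,14),25)
for n in('top','side'):
    im=ctrl.read_camera(n)[:,:,::-1]
    a=im[110:280,230:410] if n=='top' else im[140:295,220:410]
    cv2.imwrite(f'pics/{n}7.png',cv2.resize(a,None,fx=3.5,fy=3.5,interpolation=cv2.INTER_CUBIC))
"
```

```text
t 6.45 door [-0.1  1.4 10.7] ft [ 0.79 -0.85  0.08] w 0.349 tilt 25.2 j [-15.6  16.7 -30.9  18.    6.4 -13.9]
xyz cm [-3.71  0.01 -7.09] rot [ 0.006  0.004 -0.002]
```

View pics/top7.png

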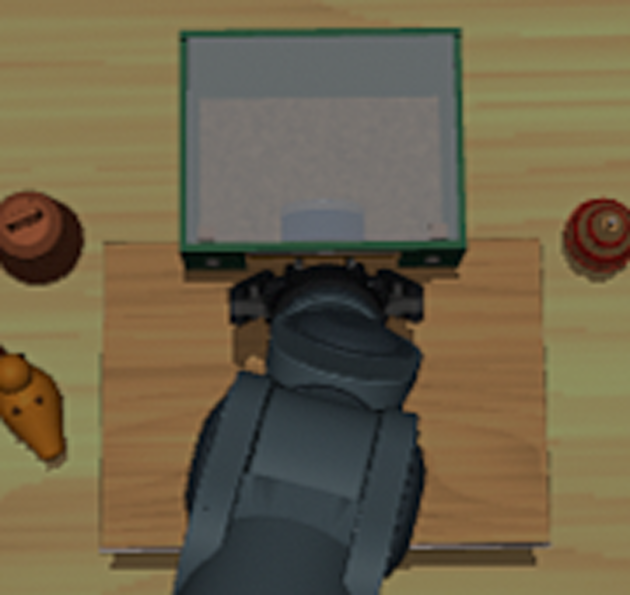

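View pics/side7.png

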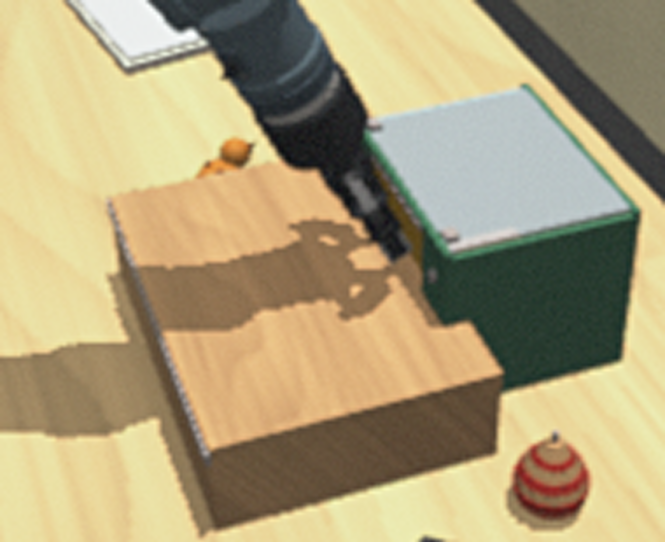

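The tin has dropped in: it shows on edge inside the box at (322,222), and the flap has fallen onto the fingertips. I'll draw straight back.

Request:
carry_out(steps=[{"xyz": [-0.4,0,-0.7],"rotation": [0,0,0]},{"xyz": [-0.9,0,-1.6],"rotation": [0,0,0]},{"xyz": [-1.4,0,-2.6],"rotation": [0,0,0]},{"xyz": [-1.9,0,-3.6],"rotation": [0,0,0]},{"xyz": [-2.4,0,-4.6],"rotation": [0,0,0]},{"xyz": [-3.0,0,-5.6],"rotation": [0,0,0]},{"xyz": [-3.9,0,-6.8],"rotation": [0,0,0]},{"xyz": [-5.0,0,-8.0],"rotation": [0,0,0]},{"xyz": [-7.0,0,-9.0],"rotation": [0,0,0]},{"xyz": [-9.0,0,-10.0],"rotation": [0,0,0]}])

```text
time: 7.38
tool_pos: [511.5, -76.7, 133.8]
eef_rot: [[0.424, 0.007, 0.906], [-0.003, 1.0, -0.006], [-0.906, 0.0, 0.424]]
ft_force: [0.2, -0.8, 0.6]
width: 0.352
```

Request:
carry_out(steps=[{"xyz": [-1.5,0,-0.6],"rotation": [0,0,0]},{"xyz": [-3,0,-1.2],"rotation": [0,0,0]},{"xyz": [-4,0,-1.7],"rotation": [0,0,0]},{"xyz": [-4,0,-1.7],"rotation": [0,0,0]},{"xyz": [-4,0,-1.7],"rotation": [0,0,0]},{"xyz": [-4,0,-1.7],"rotation": [0,0,0]},{"xyz": [-4,0,-1.7],"rotation": [0,0,0]},{"xyz": [-4,0,-1.7],"rotation": [0,0,0]}])

```text
time: 8.05
tool_pos: [479.1, -76.3, 162.1]
eef_rot: [[0.423, 0.007, 0.906], [-0.002, 1.0, -0.006], [-0.906, 0.001, 0.423]]
ft_force: [-0.2, -0.3, -0.4]
width: 0.352
```

```bash
python3 -c "
from h import *
st()
for n in('top','side'):
    im=ctrl.read_camera(n)[:,:,::-1]
    cv2.imwrite(f'pics/{n}8f.png',im)
    a=im[110:280,230:410] if n=='top' else im[140:295,220:410]
    cv2.imwrite(f'pics/{n}8.png',cv2.resize(a,None,fx=3.5,fy=3.5,interpolation=cv2.INTER_CUBIC))
a=cv2.imread('pics/top0.png');b=cv2.imread('pics/top8f.png')
for nm,(r0,r1,c0,c1) in dict(bell=(160,195,222,258),whistle=(203,245,222,252),top=(162,192,388,416),lantern=(210,262,440,500)).items():
    print(nm,cv2.absdiff(a,b)[r0:r1,c0:c1].mean(),cv2.absdiff(a,b)[r0:r1,c0:c1].max())
"
```

```text
t 8.05 door [-163.9    1.    77.1] ft [-0.2  -0.3  -0.37] w 0.352 tilt 25.0 j [-22.5  -5.6 -44.6  27.6   9.2 -20.2]
bell 3.292063492063492 7
whistle 3.7044973544973545 7
top 3.2424603174603175 7
lantern 2.794017094017094 7
```

View pics/top8.png

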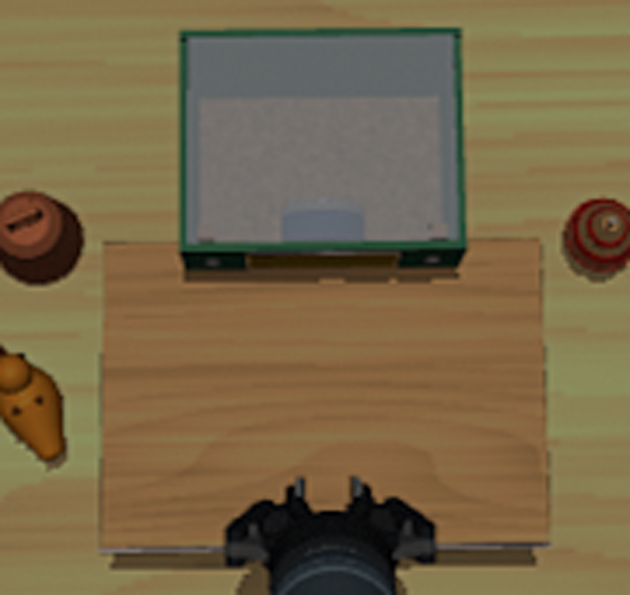

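View pics/side8.png

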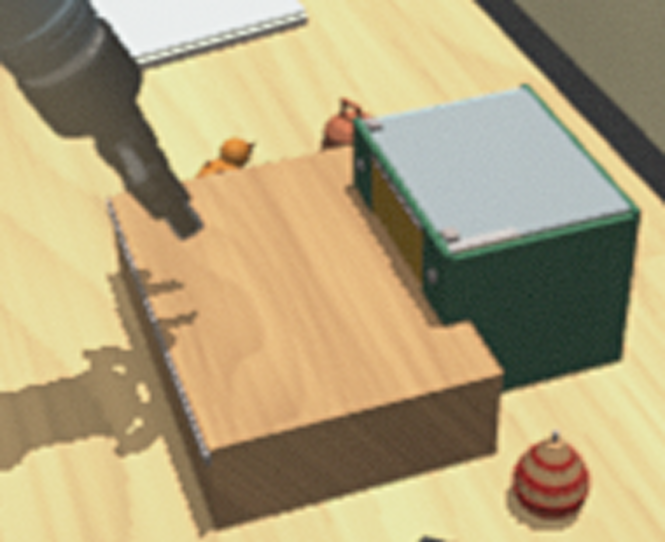

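The ledge is empty and the flap hangs shut. The tin is at rest in the box at (322,222), in the same place as in the previous picture, and the other objects have not moved. Handing in.

```bash
python3 -c "
from plant import ctrl
print(ctrl.finish_job())"
```

```text
the job is handed in; nothing more can be done
None
```

The blue tin is inside the strongbox and the yellow flap has swung shut behind it. I pushed it along the ledge with two fingertips about 30 mm apart. It stayed upright until it tipped over the inner edge and dropped in. I then drew the arm back about 160 mm and raised it clear. The job took about 8.2 s, and the wrist force never read above about 2 N.

**Last checks:**
- **Tin:** the last top view shows it through the clear roof, standing on edge against the ledge's drop face. It did not move between the last two pictures. Its apparent width fits a tin resting on the box floor, but the pictures give no depth to confirm that directly.
- **Flap:** both views show it hanging shut, with nothing touching it.
- **Other objects:** the cowbell, bird whistle, spinning top and lantern show no change from the first picture beyond image noise.

**Disagreement:** the two cameras differed by about 4 mm on the sideways position of the box and the tin. That was well inside the 23 mm of clearance on each side of the doorway.

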